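# Test and re-arm the microscope bench's emergency stop

### The job

Test the inspection bench's emergency stop with the fingertips, gripping nothing and not forcing it: press the big winged mushroom head fully in until it latches and take the hand off it so that it is seen to stay in. Then push a wing round clockwise (seen from above) until the head springs out again and let it turn back, and finally press the round reset button fully in and let it go. Leave the square button unpressed and do not move or lift the other things on the bench.

Things in the scene. Friction and masses are not known exactly. Their poses are not given: they have to be found in the camera images.
- stop_box: the emergency-stop station: a white box 130 x 130 x 55 mm screwed to the bench, carrying one big plain grey mushroom head with two wings. Origin: centre of its underside, z up; the mushroom's axis is the vertical line through it. A black collar 44 mm across stands 10 mm high on the box round the mushroom's stem
- stop_top (a point): top centre of the mushroom head; moves and turns with it. When out it is 103 mm above the bench (48 mm above the box). The head is a dome 50 mm across and 24 mm tall with two opposite wings, one to each side along this frame's +y and -y, 14 mm thick, each ending 52 mm from the axis; the wings' upper face is 8 mm and their lower face 22 mm below this point. Below the wings is free space down to the box
- stop_press (a joint): how far the mushroom is pressed in, in m: 0 fully out, 0.011 at its bottom stop. A spring pushes it out (5.6 N at first, 11 N or so near the end). Pressed past about 0.0095 it clicks and then stays latched at about 0.0085 when let go
- stop_twist (a joint): turn of the mushroom, rad, 0 at rest and growing clockwise seen from above, end stop at 0.9. A light spring (0.02 to 0.08 N m) turns it back. When latched, turning it clockwise past about 0.45 frees it and it springs fully out; let go, it turns back to 0
- pad: the button pad: a white box 100 x 190 x 50 mm screwed to the bench with two small grey buttons, one round, one square, 90 mm apart along its y axis; which is on which side varies. Origin: centre of its underside
- reset_top (a point): top centre of the round reset button (28 mm across, in a round black housing 44 mm across); 72 mm above the bench when out, 10 mm above its housing
- reset (a joint): how far the round reset button is pressed, m: 0 out, 0.006 fully in, 1.5 N to start and 5 N fully in; it springs back
- square_top (a point): top centre of the square button (28 x 28 mm, in a square black housing 44 mm wide), as high as the round one; not to be pressed
- square (a joint): how far the square button is pressed, m: 0 out, 0.006 fully in
- jar: bystander, loose: amber glass screw-top jar, 40 mm across, 60 mm tall, origin at the centre of its underside
- objective: bystander, loose: steel microscope objective standing upright, 32 mm across, 52 mm tall, origin at the centre of its underside
- wafer_box: bystander, loose: clear wafer box with a white lid, 110 x 110 x 67 mm, origin at the centre of its underside
- trackball: bystander, loose: white trackball mouse with a red ball, 140 x 80 x 44 mm, origin at the centre of its underside
- bottle: bystander, loose: small white bottle, 40 mm across, 90 mm tall, origin at the centre of its underside
- dish: bystander, loose: shallow glass dish, 64 mm across, 15 mm tall, origin at the centre of its underside
- driver: bystander, loose: screwdriver lying down, 160 mm long, red handle towards its -x, about 25 mm high
- gauge_block: bystander, loose: dark steel block, 35 x 50 x 20 mm, origin at the centre of its underside

How it is judged (in metres and radians):
On the way, in this order (a step that is already met when the one before it is completed fails the run):
1. the mushroom is pressed in and stays latched with the robot's hand off it (value of joint stop_press above 0.007 m and contact force between each of the fingers, the arm and stop_box below 0.3 N), for 0.2 s.
2. the mushroom, twisted clockwise, has sprung out (value of joint stop_press below 0.002 m), for 0.1 s.
3. the round reset button is pressed in, with the stop out and turned back (value of joint reset above 0.0045 m and value of joint stop_press below 0.002 m and value of joint stop_twist below 0.12 rad), for 0.05 s.
At the end, for the whole second after the job is handed in: The mushroom is out (under 2 mm in) and turned back (under 0.12 rad), both buttons are out (under 1.5 mm in), and every bystander is within 25 mm of where it began (value of joint stop_press below 0.002 m and value of joint stop_twist below 0.12 rad and value of joint each of reset, square below 0.0015 m and distance of each of jar, objective, wafer_box, trackball, bottle, dish, driver, gauge_block from where it was at the start of the episode below 0.025 m); the robot touches nothing.
It fails at once if the square button is pressed (over 2.5 mm) (value of joint square above 0.0025 m).
It fails at once if the reset button is pressed while the stop is in (value of joint reset above 0.003 m and value of joint stop_press above 0.005 m).
It fails at once if the stop is forced (over 45 N) (contact force between any of the fingers, the arm and stop_box above 45 N).
It fails at once if a bystander is moved or lifted by more than 25 mm (distance of any of jar, objective, wafer_box, trackball, bottle, dish, driver, gauge_block from where it was at the start of the episode above 0.025 m).
It also fails if it takes over 59 s, if anything falls off the work surface, if the arm or the gripper's body presses on something with over 40 N, if the wrist force passes 120 N, or if a joint passes its speed limit or range.

### The arm

A 6-joint arm with a two-finger parallel gripper is mounted at the origin on the work surface. World frame = base frame: x ahead of the robot, y to its left, z up, the work surface at z = 0. Lengths are in m, angles in degrees, forces in N, time in s.
With the tool pointing down it reaches from about 0.275 to 0.825 m from the base axis. Payload 5.2 kg.
Tool frame: the origin (TCP) lies on the centre line of the jaws, within the pads' length; the fingertips stand 25 mm ahead of it and the grasp point (between the pads) lies 6 mm ahead of it; z points along the fingers, y is the line along which they close (so a half turn about z gives the same grasp; the last joint's range is limited). The gripper opens to 93 mm and grips with 3 to 60 N. Pads are 15 mm wide; open, the fingers measure 128 mm over their backs; the gripper's body (75 mm by 188 mm) begins 65 mm behind the grasp point.
Start: joints at [59.771, 14.817, 87.949, -0, 77.235, -11.62], TCP at [0.175, 0.521, 0.244] pointing down, gripper open.
Joint ranges: [-179.93, 179.93], [-52.35, 119.4], [10.71, 147.94], [-69.91, 249.91], [12.55, 155.21], [-178.61, 178.61]. Speed limits (degrees/s): [147.25, 147.25, 180, 180, 180, 180].

### API

Orientations are given as [roll, pitch, yaw] about the fixed x, y, z axes, in that order (R = Rz(yaw) Ry(pitch) Rx(roll)).
In Python, from workcell import get_obs, snapshot, camera_params, hand_in, regions_of gives the robot as it stands. The module is installed in compiled form; this text tells all that it offers.
- The arm moves only by the tool arm_command, never from a script. Its argument "moves" is a list of rows, each a list of 7 numbers: the opening, from -1 (shut) to 1 (fully open), then the shift along the world's x, y, z in cm, then the turn, a rotation vector about the world's x, y, z in rad. A call has 1 to 5 rows; each row is the pose to reach, as a shift and turn from the pose commanded when the call began; what a row does not reach only later rows make up. A row lasts 1/12 s, in which the tool goes at most 41.7 mm and 7.16 degrees, less where a joint would pass 70% of its speed; a pose out of reach is approached as far as the arm can. A call with a gripper value outside its range is refused whole. The fingers move at their own pace and stop on an object; "squeeze" is the grip in N (left out, the last holds). Time passes only in rows, so rows that repeat a pose let the fingers close. It gives the time, the measured TCP pose, the force, the opening and the grip force at its end, in the units of the state.
- get_obs(): the state, without advancing time (a new reading comes with each control period).
- snapshot(name): name is "side" or "top"; returns the picture (384x512x3 uint8, blue, green, red); there is no depth.
- camera_params(name): a dict with "fovy" (degrees; the focal length in pixels is half the picture's height over the tangent of half this angle, whatever the lens; pixels are square), "cx", "cy" (the principal point, pixels), "rvec" (rotation vector, rad) and "tvec" (3), from world to camera coordinates, as OpenCV has them. Camera axes: x right, y down, z forward; pixel columns grow to the right and rows downward; lengths in m; the calibration is good to about 2 mm. A picture is of the moment at which its call begins. camera_params takes no time and is no camera call.
- hand_in(): hands the job in; it is judged then, once.
Trained networks look in the newest picture that a camera, given by its name, has taken for a name from the list of things; names that differ only in an ending like _2 or _b are one class to them, and where a whole thing is asked for, a point or a joint stands for the part that bears it (a point fixed in the world has none). Each returns a list of dicts, best first, with "p" (0 to 1); they miss things now and then, are a little off and sometimes report something else, mostly with a low value. They report only what shows in the picture. A call takes as long as a camera call.
- regions_of(camera, query): "mask" (384x512 bool, what is visible of it) and "extent" ([centre column, centre row, width, height] in pixels, round what is visible of it).
The state is a dict: "time_s": time; "q": joint angles; "joint_velocities": joint speeds; "tau": joint torques, N m; "position": TCP position; "eef_rot": TCP orientation; "ft_force": force on the tool from outside, world axes, zero at the start; "moment": the same for the moment, N m; "finger_gap": finger opening in m; "grasp_force": force on a finger pad.
Only numpy, scipy, OpenCV 4.12 (cv2) and the standard library are available. Lean on these libraries where they do the work, as an engineer would, in place of code of your own. Each camera call takes 0.05 s, during which the arm holds its last target. There are 200 camera calls.

## Working session

There is one attempt and no reset: what is moved stays moved. The work goes in short steps, Python scripts to look and compute and a tool call to move; the robot and the scene stay as the last step left them, time stands still between calls to the robot, and variables do not carry over. Pictures are saved under pics/ and viewed, at most 10 in all, crops included, and the job is handed in when it is done.

Besides the shell and the picture viewer there is one more tool, called after "Request:" as name([rows], argument=value, ...), one row to a line, values as JSON. arm_command: Moves the arm, as the interface text tells. Its arguments: {"type":"object","properties":{"moves":{"type":"array"},"squeeze":{"type":"number"}},"required":["moves"]}

```bash
mkdir -p pics; cat > h.py <<'E'
import numpy as np, cv2
from workcell import *
def cam(n):
    p=camera_params(n); f=192/np.tan(np.radians(p["fovy"])/2)
    K=np.array([[f,0,p["cx"]],[0,f,p["cy"]],[0,0,1]]); R=cv2.Rodrigues(np.array(p["rvec"],float))[0]
    return K,R,np.array(p["tvec"],float).ravel()
def ray(n,u,v,z):
    K,R,t=cam(n); d=R.T@np.linalg.inv(K)@[u,v,1]; c=-R.T@t
    return c+d*(z-c[2])/d[2]
def proj(n,P):
    K,R,t=cam(n); q=(R@np.atleast_2d(P).T).T+t; q=q@K.T; return q[:,:2]/q[:,2:]
E
python3 - <<'E'
from h import *
for n in("top","side"):
    im=snapshot(n); cv2.imwrite(f"pics/{n}0.png",im)
    K,R,t=cam(n); print(n,K[0,0],-R.T@t,R[2])
    for q,z in(("stop_box",.055),("stop_top",.09),("pad",.05),("reset_top",.072),("square_top",.072)):
        for r in regions_of(n,q)[:2]:
            v,u=np.nonzero(r["mask"]); e=r["extent"]
            print(q,round(r["p"],2),np.round(e,1),len(u),ray(n,e[0],e[1],z).round(4))
E
```

```text
top 488.4585913475336 [0.30340906 0.00848704 1.25335844] [ 0.20108802 -0.00988038 -0.97952335]
stop_box 0.55 [162.7 216.4  64.6  57.3] 2929 [0.5081 0.226  0.055 ]
stop_top 0.87 [159.4 210.9  39.9  20.8] 495 [0.5162 0.2271 0.09  ]
pad 0.67 [342.1 213.9  84.4  68.6] 2533 [ 0.4821 -0.2195  0.05  ]
reset_top 0.7 [133.4 297.6  23.4   9.7] 294 [0.3159 0.2992 0.072 ]
reset_top 0.49 [363.8 202.5  15.7   8.4] 98 [ 0.5031 -0.2715  0.072 ]
side 436.18351343795365 [0.40431679 1.01846917 0.77500981] [ 0.12499842 -0.8223438  -0.55509105]
stop_box 0.71 [260.9 263.8  68.2  64.5] 3005 [0.5174 0.2463 0.055 ]
stop_top 0.87 [262.4 248.   23.1  27.3] 367 [0.5165 0.2288 0.09  ]
pad 0.56 [293.8 174.2  41.8  46.5] 1088 [ 0.4758 -0.1916  0.05  ]
reset_top 0.7 [243.3 210.2  13.5  21.9] 270 [0.5946 0.059  0.072 ]
reset_top 0.59 [287.5 155.5   7.    6. ] 38 [ 0.5051 -0.2732  0.072 ]
```

```bash
python3 -c "
import cv2
for n in('top','side'): cv2.imwrite(f'pics/{n}0b.png',cv2.resize(cv2.imread(f'pics/{n}0.png'),(800,600),interpolation=cv2.INTER_CUBIC))"
```

```text
(no output)
```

View pics/top0b.png

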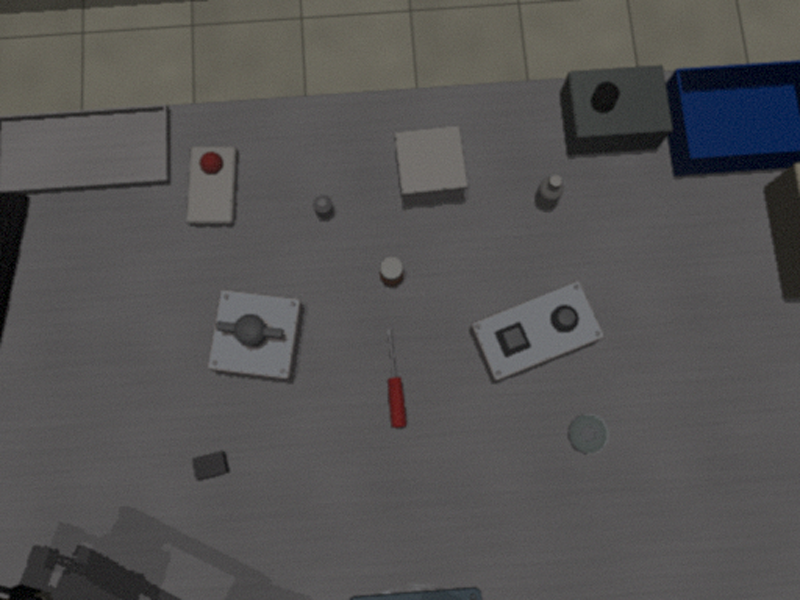

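View pics/side0b.png

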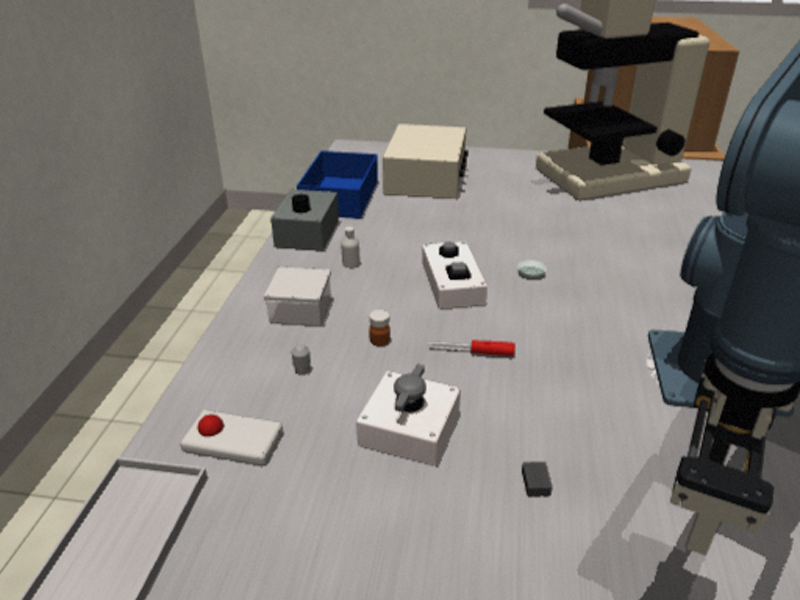

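```bash
python3 - <<'E'
from h import *
for n in("top","side"):
    snapshot(n); r=regions_of(n,"stop_top")[0]; c=r["mask"]
    v,u=np.nonzero(c)
    P=np.array([ray(n,a,b,.09)[:2] for a,b in zip(u,v)]); m=P.mean(0)
    w,V=np.linalg.eigh(np.cov(P.T)); d=V[:,1]*np.sign(V[1,1]); s=(P-m)@d
    print(n,m.round(4),"wing dir",d.round(3),s.min(),s.max(),np.sqrt(w), "mid",m+d*(s.min()+s.max())/2)
o=get_obs(); print(o["position"],o["eef_rot"],o["ft_force"],o["finger_gap"],o["time_s"])
for n in ("top","side"):
  print(n,proj(n,[[.516,.228,.103],[.504,-.2725,.072]]).round(1)*800/512)
a=cv2.imread("pics/top0.png")[170:260,110:215]; b=cv2.imread("pics/side0.png")[215:305,215:320]
cv2.imwrite("pics/crop.png",cv2.resize(np.hstack([a,b]),None,fx=3.8,fy=3.8,interpolation=cv2.INTER_CUBIC))
E
```

```text
top [0.5168 0.2275] wing dir [0.197 0.98 ] -0.05147498463898718 0.052517318470175794 [0.01072874 0.02398504] mid [0.51691451 0.22799767]
side [0.5186 0.227 ] wing dir [0.137 0.991] -0.05433817471198149 0.054113205987739686 [0.01204847 0.02432534] mid [0.5186296  0.22689104]
[0.1754985  0.52126596 0.24369842] [1.79996620e+02 1.31708284e-03 1.61390919e+02] [ 0.25411121 -0.20518734 -0.82743341] 0.09310018647703201 0.8
top [[246.875   328.28125]
 [568.90625 315.78125]]
side [[410.46875 380.625  ]
 [449.6875  243.125  ]]
```

View pics/crop.png

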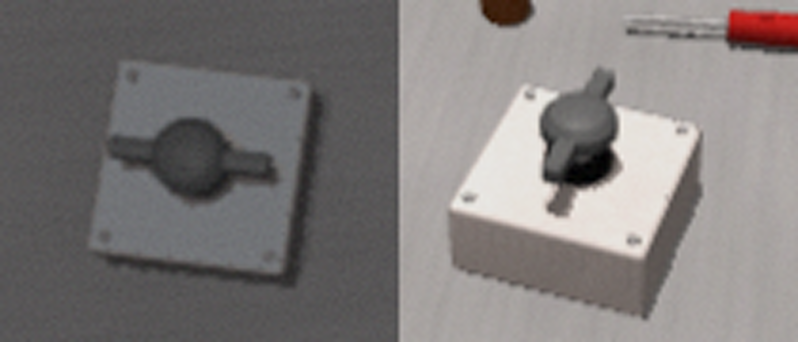

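Request:
arm_command([
  [-1, 17, -14.7, 0, 0, 0, 0],
  [-1, 17, -14.7, 0, 0, 0, 0],
  [-1, 17, -14.7, 0, 0, 0, 0],
  [-1, 17, -14.7, 0, 0, 0, 0],
  [-1, 17, -14.7, 0, 0, 0, 0],
], squeeze=10)

```text
time_s: 1.22
position: [0.3341, 0.3837, 0.2439]
eef_rot: [180.0, 0.0, 161.4]
ft_force: [-0.0, 1.0, -0.3]
finger_gap: 0.0642
grasp_force: 0.0
```

Request:
arm_command([
  [-1, 17.2, -14.6, -8, 0, 0, 0],
  [-1, 17.2, -14.6, -8, 0, 0, 0],
  [-1, 17.2, -14.6, -8, 0, 0, 0],
  [-1, 17.2, -14.6, -8, 0, 0, 0],
  [-1, 17.2, -14.6, -8, 0, 0, 0],
])

```text
time_s: 1.63
position: [0.4841, 0.2564, 0.1737]
eef_rot: [180.0, 0.0, 161.4]
ft_force: [0.7, 1.6, 0.3]
finger_gap: 0.0307
grasp_force: 0.0
```

Request:
arm_command([
  [-1, 0, 0, 0, 0, 0, 0],
  [-1, 0, 0, 0, 0, 0, 0],
  [-1, 0, 0, 0, 0, 0, 0],
  [-1, 0, 0, 0, 0, 0, 0],
  [-1, 0, 0, 0, 0, 0, 0],
])

```text
time_s: 2.05
position: [0.482, 0.2591, 0.1748]
eef_rot: [180.0, 0.0, 161.5]
ft_force: [-0.2, -0.3, 0.4]
finger_gap: 0.0012
grasp_force: 0.0
```

Request:
arm_command([
  [-1, 3.5, -3.1, 0, 0, 0, 0],
  [-1, 3.5, -3.1, -1.5, 0, 0, 0],
  [-1, 3.5, -3.1, -3.5, 0, 0, 0],
  [-1, 3.5, -3.1, -3.5, 0, 0, 0],
  [-1, 3.5, -3.1, -3.5, 0, 0, 0],
])

```text
time_s: 2.47
position: [0.5164, 0.2277, 0.1387]
eef_rot: [-179.9, -0.1, 161.5]
ft_force: [-1.0, -0.5, 0.0]
finger_gap: 0.0003
grasp_force: 0.0
```

```bash
python3 - <<'E'
from h import *
o=get_obs(); print(o["position"],o["ft_force"],o["finger_gap"])
a=snapshot("top")[150:260,100:225]; b=snapshot("side")[165:275,205:330]
cv2.imwrite("pics/crop1.png",cv2.resize(np.hstack([a,b]),None,fx=3.2,fy=3.2,interpolation=cv2.INTER_CUBIC))
E
```

```text
[0.5163922  0.22765817 0.13873671] [-1.01453514 -0.49393111  0.01248047] 0.00028620950028438233
```

View pics/crop1.png

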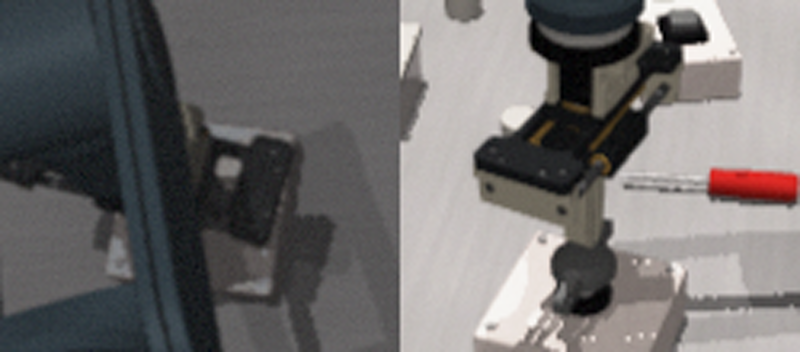

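Request:
arm_command([
  [-1, 0, 0, -0.5, 0, 0, 0],
  [-1, 0, 0, -1.0, 0, 0, 0],
  [-1, 0, 0, -1.4, 0, 0, 0],
  [-1, 0, 0, -1.6, 0, 0, 0],
  [-1, 0, 0, -1.7, 0, 0, 0],
])

```text
time_s: 2.98
position: [0.5182, 0.2274, 0.123]
eef_rot: [179.9, 0.1, 161.4]
ft_force: [-1.8, 1.0, 10.3]
finger_gap: 0.0005
grasp_force: 5.3
```

Request:
arm_command([
  [-1, 0, 0, -0.1, 0, 0, 0],
  [-1, 0, 0, -0.2, 0, 0, 0],
  [-1, 0, 0, -0.3, 0, 0, 0],
  [-1, 0, 0, -0.3, 0, 0, 0],
])

```text
time_s: 3.32
position: [0.5182, 0.2274, 0.1201]
eef_rot: [179.9, 0.1, 161.4]
ft_force: [-1.5, 0.8, 8.1]
finger_gap: -0.0001
grasp_force: 3.8
```

Request:
arm_command([
  [-1, 0, 0, -0.1, 0, 0, 0],
  [-1, 0, 0, -0.2, 0, 0, 0],
  [-1, 0, 0, -0.2, 0, 0, 0],
])

```text
time_s: 3.57
position: [0.5182, 0.2274, 0.1181]
eef_rot: [179.9, 0.1, 161.4]
ft_force: [-0.9, 0.2, 8.4]
finger_gap: 0.0004
grasp_force: 4.1
```

Request:
arm_command([
  [-1, 0, 0, -0.1, 0, 0, 0],
  [-1, 0, 0, -0.1, 0, 0, 0],
])

```text
time_s: 3.73
position: [0.5182, 0.2275, 0.1173]
eef_rot: [179.9, 0.1, 161.4]
ft_force: [-1.9, 0.1, 8.0]
finger_gap: 0.0005
grasp_force: 4.3
```

Request:
arm_command([
  [-1, 0, 0, -0.05, 0, 0, 0],
  [-1, 0, 0, -0.05, 0, 0, 0],
])

```text
time_s: 3.9
position: [0.5183, 0.2275, 0.1172]
eef_rot: [179.9, 0.1, 161.4]
ft_force: [-3.4, 0.4, 10.7]
finger_gap: 0.0002
grasp_force: 5.5
```

Request:
arm_command([
  [-1, 0, 0, -0.05, 0, 0, 0],
  [-1, 0, 0, -0.05, 0, 0, 0],
])

```text
time_s: 4.07
position: [0.5183, 0.2275, 0.1172]
eef_rot: [179.9, 0.1, 161.4]
ft_force: [-4.1, 0.4, 13.9]
finger_gap: 0.0007
grasp_force: 7.0
```

Request:
arm_command([
  [-1, 0, 0, 1, 0, 0, 0],
  [-1, 0, 0, 3, 0, 0, 0],
  [-1, 0, 0, 3, 0, 0, 0],
  [-1, 0, 0, 3, 0, 0, 0],
  [-1, 0, 0, 3, 0, 0, 0],
])

```text
time_s: 4.48
position: [0.5174, 0.2268, 0.1445]
eef_rot: [-180.0, -0.0, 161.4]
ft_force: [0.0, 0.2, 0.8]
finger_gap: 0.0001
grasp_force: 0.0
```

Request:
arm_command([
  [-1, -2.4, 5.7, 0, 0, 0, 0],
  [-1, -2.4, 5.7, 0, 0, 0, 0],
  [-1, -2.4, 5.7, 0, 0, 0, 0],
  [-1, -2.4, 5.7, 0, 0, 0, 0],
])

```text
time_s: 4.82
position: [0.4928, 0.2843, 0.1438]
eef_rot: [-179.9, -0.1, 161.5]
ft_force: [0.5, -0.3, 1.4]
finger_gap: 0.0006
grasp_force: 0.0
```

```bash
python3 - <<'E'
from h import *
o=get_obs(); print(o["position"],o["ft_force"],o["finger_gap"])
b=snapshot("side")[195:305,200:325]
r=regions_of("side","stop_top")
if r: print(r[0]["p"],r[0]["extent"])
cv2.imwrite("pics/crop2.png",cv2.resize(b,None,fx=5,fy=5,interpolation=cv2.INTER_CUBIC))
E
```

```text
[0.49275389 0.28434023 0.1438346 ] [ 0.50688891 -0.27164612  1.40394263] 0.0006408064616165583
0.68 [259.6, 257.1, 13.2, 15.5]
```

View pics/crop2.png

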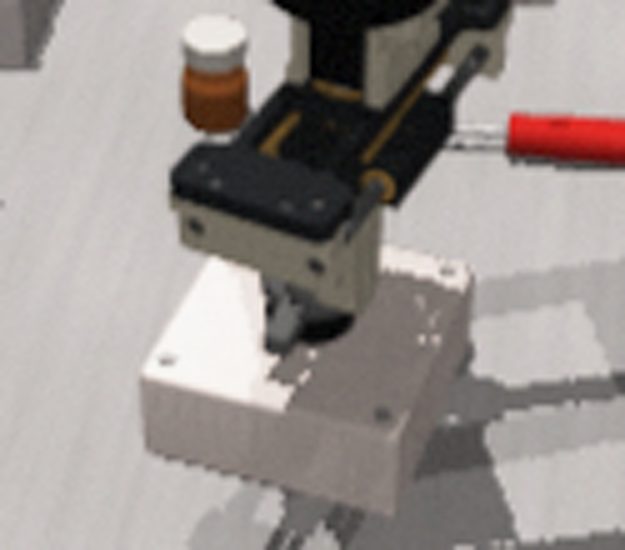

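Request:
arm_command([
  [-1, 0, 0, -2, 0, 0, 0],
  [-1, 0, 0, -3, 0, 0, 0],
  [-1, 0, 0, -3.7, 0, 0, 0],
  [-1, 0, 0, -4.2, 0, 0, 0],
  [-1, 0, 0, -4.2, 0, 0, 0],
])

```text
time_s: 5.33
position: [0.4933, 0.2832, 0.1017]
eef_rot: [-179.9, -0.1, 161.3]
ft_force: [-0.5, -0.5, 0.3]
finger_gap: 0.0003
grasp_force: 0.0
```

Request:
arm_command([
  [-1, 0.4, 0, 0, 0, 0, 0],
  [-1, 0.8, 0, 0, 0, 0, 0],
  [-1, 1.2, 0, 0, 0, 0, 0],
  [-1, 1.6, 0, 0, 0, 0, 0],
  [-1, 2.0, 0, 0, 0, 0, 0],
])

```text
time_s: 5.75
position: [0.5146, 0.284, 0.1035]
eef_rot: [180.0, 0.0, 161.4]
ft_force: [-1.0, 0.3, 1.8]
finger_gap: 0.0004
grasp_force: 0.5
```

Request:
arm_command([
  [-1, 0.5, -0.1, 0, 0, 0, 0],
  [-1, 1.0, -0.3, 0, 0, 0, 0],
  [-1, 1.4, -0.5, 0, 0, 0, 0],
  [-1, 1.8, -0.7, 0, 0, 0, 0],
  [-1, 2.1, -0.9, 0, 0, 0, 0],
])

```text
time_s: 6.17
position: [0.5354, 0.2749, 0.1032]
eef_rot: [180.0, 0.0, 161.4]
ft_force: [-1.6, 1.7, 0.8]
finger_gap: 0.0003
grasp_force: 0.9
```

Request:
arm_command([
  [-1, 0.2, -0.1, 0, 0, 0, 0],
  [-1, 0.4, -0.2, 0, 0, 0, 0],
  [-1, 0.6, -0.3, 0, 0, 0, 0],
  [-1, 0.6, -0.3, 0, 0, 0, 0],
])

```text
time_s: 6.5
position: [0.5408, 0.2714, 0.1028]
eef_rot: [-180.0, -0.0, 161.4]
ft_force: [-1.1, 0.6, 0.5]
finger_gap: 0.0006
grasp_force: 0.7
```

Request:
arm_command([
  [-1, -1.5, 0.8, 0, 0, 0, 0],
  [-1, -3, 1.2, 0, 0, 0, 0],
  [-1, -5, 1.6, 0, 0, 0, 0],
  [-1, -5.5, 1.6, 0, 0, 0, 0],
  [-1, -5.5, 1.6, 0, 0, 0, 0],
])

```text
time_s: 6.92
position: [0.4846, 0.2879, 0.103]
eef_rot: [-180.0, -0.0, 161.5]
ft_force: [0.8, -0.6, 0.1]
finger_gap: 0.0004
grasp_force: 0.0
```

Request:
arm_command([
  [-1, -1, 0, 4, 0, 0, 0],
  [-1, -6, 0, 9, 0, 0, 0],
  [-1, -8, 0, 11, 0, 0, 0],
  [-1, -8, 0, 12, 0, 0, 0],
  [-1, -8, 0, 12, 0, 0, 0],
])

```text
time_s: 7.33
position: [0.4069, 0.2888, 0.2283]
eef_rot: [179.7, 0.4, 161.5]
ft_force: [0.4, 0.3, 0.9]
finger_gap: 0.0003
grasp_force: 0.0
```

```bash
python3 - <<'E'
from h import *
o=get_obs(); print(o["position"],o["ft_force"],o["finger_gap"])
b=snapshot("side")[195:305,200:325]
r=regions_of("side","stop_top")
if r: print(r[0]["p"],r[0]["extent"])
a=snapshot("top"); print([(x["p"],x["extent"]) for x in regions_of("top","stop_top")[:1]])
cv2.imwrite("pics/crop3.png",cv2.resize(np.hstack([a[160:270,100:225],b]),None,fx=3.2,fy=3.2,interpolation=cv2.INTER_CUBIC))
E
```

```text
[0.40687306 0.2888056  0.22825591] [0.36666771 0.29497062 0.92389944] 0.0002576850043922833
0.81 [262.8, 247.4, 20.1, 26.9]
[(0.77, [160.8, 208.4, 44.3, 21.4])]
```

View pics/crop3.png

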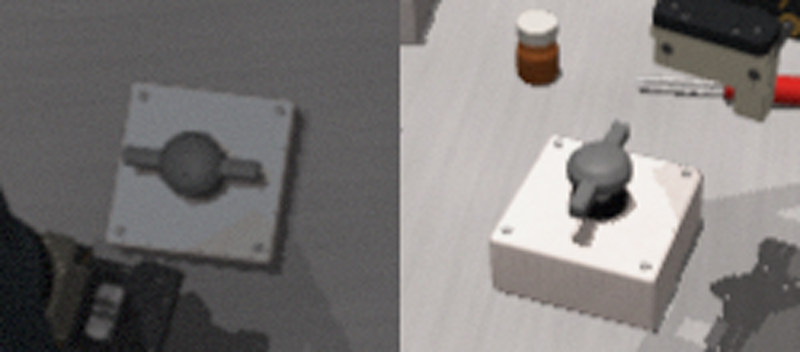

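Request:
arm_command([
  [-1, 3, -20, 0, 0, 0, 0],
  [-1, 3, -20, 0, 0, 0, 0],
  [-1, 3, -20, 0, 0, 0, 0],
  [-1, 3, -20, 0, 0, 0, 0],
  [-1, 3, -20, 0, 0, 0, 0],
])

```text
time_s: 7.95
position: [0.436, 0.0851, 0.2214]
eef_rot: [-179.9, -0.1, 161.4]
ft_force: [1.3, 0.5, -0.6]
finger_gap: 0.0008
grasp_force: 0.0
```

Request:
arm_command([
  [-1, 3, -20, 0, 0, 0, 0],
  [-1, 3, -20, 0, 0, 0, 0],
  [-1, 3, -20, 0, 0, 0, 0],
  [-1, 3, -20, 0, 0, 0, 0],
  [-1, 3, -20, 0, 0, 0, 0],
])

```text
time_s: 8.37
position: [0.4658, -0.1156, 0.2213]
eef_rot: [-180.0, -0.1, 161.3]
ft_force: [0.7, -0.3, -0.4]
finger_gap: 0.0004
grasp_force: 0.0
```

Request:
arm_command([
  [-1, 3.7, -16, 0, 0, 0, 0],
  [-1, 3.7, -16, 0, 0, 0, 0],
  [-1, 3.7, -16, 0, 0, 0, 0],
  [-1, 3.7, -16, 0, 0, 0, 0],
  [-1, 3.7, -16, 0, 0, 0, 0],
])

```text
time_s: 8.78
position: [0.5033, -0.2801, 0.2202]
eef_rot: [-179.9, -0.1, 161.1]
ft_force: [0.6, -0.1, -0.1]
finger_gap: 0.0006
grasp_force: 0.0
```

Request:
arm_command([
  [-1, 0.1, 0.2, -4, 0, 0, 0],
  [-1, 0.1, 0.2, -8, 0, 0, 0],
  [-1, 0.1, 0.2, -10.5, 0, 0, 0],
  [-1, 0.1, 0.2, -10.5, 0, 0, 0],
  [-1, 0.1, 0.2, -10.5, 0, 0, 0],
])

```text
time_s: 9.2
position: [0.5026, -0.2695, 0.1156]
eef_rot: [179.9, -0.3, 161.4]
ft_force: [-0.5, 1.1, 0.5]
finger_gap: -0.0002
grasp_force: 0.0
```

```bash
python3 - <<'E'
from h import *
o=get_obs(); print(o["position"],o["ft_force"])
b=snapshot("side")[95:205,225:350]; a=snapshot("top")[150:260,290:415]
cv2.imwrite("pics/crop4.png",cv2.resize(np.hstack([a,b]),None,fx=3.2,fy=3.2,interpolation=cv2.INTER_CUBIC))
E
```

```text
[ 0.50260537 -0.26948302  0.11561726] [-0.54700295  1.10110817  0.52928554]
```

View pics/crop4.png

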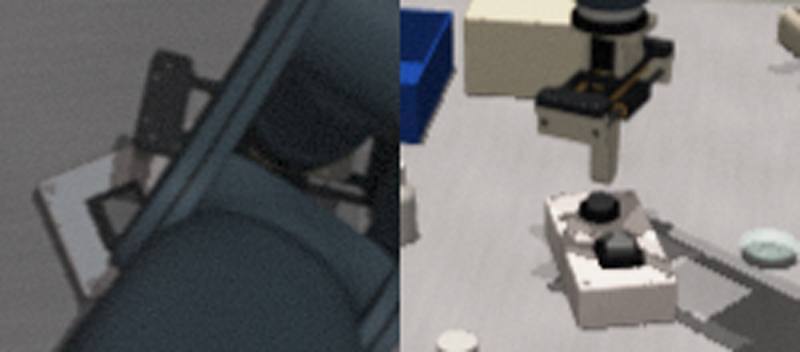

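Fingertips stand over the far round button (side crop ~(600,180) above the button at (600,203)); the square one is clear. I press down: contact at TCP z 0.097, bottom at 0.091.

Request:
arm_command([
  [-1, 0, -0.2, -0.7, 0, 0, 0],
  [-1, 0, -0.2, -1.3, 0, 0, 0],
  [-1, 0, -0.2, -1.7, 0, 0, 0],
  [-1, 0, -0.2, -2.0, 0, 0, 0],
  [-1, 0, -0.2, -2.0, 0, 0, 0],
])

```text
time_s: 9.72
position: [0.5035, -0.2718, 0.0975]
eef_rot: [180.0, -0.0, 161.4]
ft_force: [-0.3, 0.5, -0.6]
finger_gap: 0.0002
grasp_force: 0.0
```

Request:
arm_command([
  [-1, 0, 0, -0.2, 0, 0, 0],
  [-1, 0, 0, -0.4, 0, 0, 0],
  [-1, 0, 0, -0.4, 0, 0, 0],
  [-1, 0, 0, -0.4, 0, 0, 0],
])

```text
time_s: 10.05
position: [0.5038, -0.2721, 0.0943]
eef_rot: [-180.0, 0.0, 161.4]
ft_force: [-0.9, 1.1, 3.8]
finger_gap: 0.0005
grasp_force: 1.5
```

Request:
arm_command([
  [-1, 0, 0, -0.2, 0, 0, 0],
  [-1, 0, 0, -0.3, 0, 0, 0],
  [-1, 0, 0, -0.3, 0, 0, 0],
])

```text
time_s: 10.3
position: [0.5039, -0.2721, 0.0913]
eef_rot: [-180.0, 0.0, 161.4]
ft_force: [-2.6, 1.6, 5.4]
finger_gap: 0.0008
grasp_force: 2.4
```

Request:
arm_command([
  [-1, 0, 0, -0.1, 0, 0, 0],
  [-1, 0, 0, -0.1, 0, 0, 0],
])

```text
time_s: 10.47
position: [0.5039, -0.2721, 0.0912]
eef_rot: [-180.0, 0.0, 161.4]
ft_force: [-3.3, 2.1, 11.5]
finger_gap: 0.0003
grasp_force: 5.5
```

Bottom stop reached (0.0912, force rising). Lift off.

Request:
arm_command([
  [-1, 0, 0, 1, 0, 0, 0],
  [-1, 0, 0, 4, 0, 0, 0],
  [-1, 0, 0, 8, 0, 0, 0],
  [-1, 0, 0, 12, 0, 0, 0],
  [-1, 0, 0, 12, 0, 0, 0],
])

```text
time_s: 10.88
position: [0.5072, -0.2748, 0.2185]
eef_rot: [-179.7, 0.8, 161.4]
ft_force: [0.6, -0.7, 0.1]
finger_gap: 0.0006
grasp_force: 0.0
```

Request:
arm_command([
  [-1, 0, 0, 0, 0, 0, 0],
  [-1, 0, 0, 0, 0, 0, 0],
  [-1, 0, 0, 0, 0, 0, 0],
])

```text
time_s: 11.13
position: [0.503, -0.2714, 0.2083]
eef_rot: [179.9, -0.2, 161.4]
ft_force: [-0.4, 0.0, -1.1]
finger_gap: 0.0006
grasp_force: 0.0
```

```bash
python3 - <<'E'
from h import *
o=get_obs(); print(o["position"],o["ft_force"])
b=snapshot("side"); a=snapshot("top")
cv2.imwrite("pics/fin.png",cv2.resize(np.hstack([a,b]),None,fx=.78,fy=.78,interpolation=cv2.INTER_AREA))
r=regions_of("side","stop_top"); print(r[0]["p"],r[0]["extent"])
r=regions_of("top","stop_top"); print(r[0]["p"],r[0]["extent"])
E
```

```text
[ 0.50297047 -0.27143811  0.20831372] [-0.43108216  0.03927875 -1.096797  ]
0.88 [261.8, 247.4, 20.3, 29.1]
0.64 [160.9, 209.1, 38.6, 19.2]
```

View pics/fin.png

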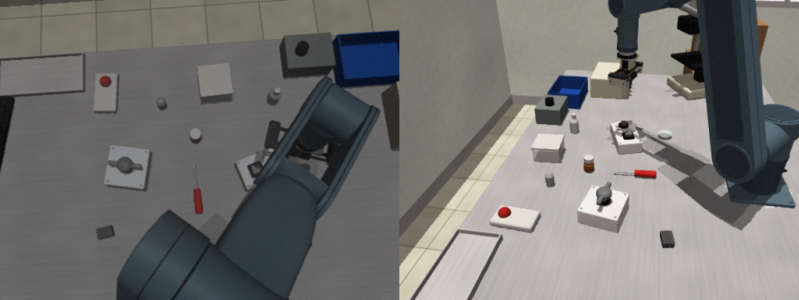

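The mushroom is out (side mask centre row 247, as at the start), the bystanders are where they began, and the hand is clear above the pad.

```bash
python3 -c "
from workcell import *
print(hand_in())"
```

```text
the job is handed in; nothing more can be done
None
```

The emergency stop was pressed and latched, twisted free, the round reset pressed and let go, and the job handed in at about 11 s; the final pictures showed the mushroom out and nothing displaced, but no verdict was returned.

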